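# Clamp the gold-topped module in the crank clamp

## Robot

A 7-joint arm with a two-finger parallel gripper is mounted at the origin on the work surface. World frame = base frame: x ahead of the robot, y to its left, z up, the work surface at z = 0. Lengths are in m, angles in degrees, forces in N, time in s.
With the tool pointing down it reaches from about 0.4 to 0.85 m from the base axis. Payload 10.4 kg.
Tool frame: the origin (TCP) lies on the centre line of the jaws, within the pads' length; the fingertips stand 11 mm ahead of it and the grasp point (between the pads) lies 8 mm behind it (robot.tip_reach is the distance from the TCP to the fingertips, in m); z points along the fingers, y is the line along which they close (so a half turn about z gives the same grasp; the last joint's range is limited). The gripper opens to 87 mm and grips with 3 to 60 N. Pads are 19 mm wide; open, the fingers measure 117 mm over their backs; the gripper's body (75 mm by 190 mm) begins 51 mm behind the grasp point.
Start: joints at [75.424, 19.034, -3.707, 83.658, 1.238, 77.344, -5.071], TCP at [0.144, -0.608, 0.234] pointing down, gripper open.
Joint ranges: [-148.97, 148.97], [-28.65, 121.19], [-84.17, 76.75], [9.2, 138.47], [-72.65, 252.65], [3.7, 117.97], [-149.18, 149.18]. Speed limits (degrees/s): [127.2, 127.2, 159.86, 159.86, 180, 180, 180].

## Interface

Orientations are given as a 3x3 rotation matrix whose columns are the frame's x, y, z axes.
In Python, from bench import sensors, viewer, robot gives the robot as it stands.
- The arm moves only by the tool jog_arm, never from a script. Its argument "commands" is a list of rows, each a list of 5 numbers: the finger opening in m, from 0 to 0.087, then the shift along the tool's x, y, z in m, then the turn about the tool's z in rad. A call has 1 to 10 rows; each row is the pose to reach, as a shift and turn from the pose commanded when the call began, along the tool's axes at that moment; what a row does not reach only later rows make up. A row lasts 1/10 s, in which the tool goes at most 50 mm and 8.59 degrees, less where a joint would pass 70% of its speed; a pose out of reach is approached as far as the arm can. A call with a gripper value outside its range is refused whole. The fingers move at their own pace and stop on an object; "squeeze" is the grip in N (left out, the last holds). Time passes only in rows, so rows that repeat a pose let the fingers close. It gives the time, the measured TCP pose, the force, the opening and the grip force at its end, in the units of the state.
- sensors.read_state(): the state, without advancing time (a new reading comes with each control period).
- viewer.camera(name): name is "side" or "top" or "wrist"; returns the picture (420x560x3 uint8, red, green, blue); there is no depth.
- viewer.camera_model(name): a dict with "fx", "fy", "cx", "cy" (pixels), "R" (3x3) and "t" (3): a world point X has camera coordinates R X + t. Camera axes: x right, y down, z forward; pixel columns grow to the right and rows downward; lengths in m; the calibration is good to about 2 mm. A picture is of the moment at which its call begins: read the wrist's pose just before it. camera_model takes no time and is no camera call; for the wrist camera it gives the pose at the moment of the call.
- robot.hand_in(): hands the job in; it is judged then, once.
The state is a dict: "time_s": time; "qpos": joint angles; "qd": joint speeds; "effort": joint torques, N m; "tool_pos": TCP position; "ee_rot": TCP orientation; "contact_force": force on the tool from outside, world axes, zero at the start; "moment": the same for the moment, N m; "width": finger opening in m; "grasp_force": force on a finger pad.
Only numpy, scipy, OpenCV 4.12 (cv2) and the standard library are available. Lean on these libraries where they do the work, as an engineer would, in place of code of your own. Each camera call takes 0.05 s, during which the arm holds its last target. There are 200 camera calls.

## Task

Set the gold-topped module flat in the crank clamp's bed, between the sliding jaw and the yellow end stop, and let go of it. Then grip the crank's red sleeve and, keeping hold of it all the way, wind clockwise (seen from above) until the jaw has pushed the module up against the stop and clamps it firmly but not hard: when the crank has become about 4 N heavier at the sleeve than it was running free, stop and let go. Leave everything else alone.

Things in the scene. Friction and masses are not known exactly. Their poses are not given: they have to be found in the camera images.
- module_mid (a point): The module to clamp: an aluminium housing, 40 (its x) x 50 (its y) x 30 mm high, 140 g, with a gold cover. The point is its centre, 15 mm above its underside. It starts flat on the table; grasp it from above across its 40 mm side. In the clamp its 50 mm side (its y, either way round) lies along the clamp's y.
- clamp: Crank clamp, fixed to the table, origin at table height. Its +y points from the crank (at y = -170 mm) along the bed to the end stop. Base plate 110 (x) x 360 (y) x 12 mm, y -220 to 140. Blue gearbox 85 x 85 mm, 50 mm high, under the crank. Guide rods beside the bed at x = +-40 mm, tops 27 mm above the table. Clockwise cranking moves the jaw to +y, roughly 4 cm a turn; pinching takes 0.7 to 1.8 turns.
- bed (a point): Point on the bed, a flat aluminium strip 50 mm wide (clamp x -25 to 25) and 200 mm long, top 20 mm above the table; the point lies on its surface, on its centre line, at clamp y = 10 mm.
- stop_face (a point): Centre of the flat face of the yellow end stop that looks to the clamp's -y, 34 mm above the table (14 mm above the bed). Its y axis is the clamp's +y. Stop 70 mm wide, 28 mm tall, set anew each time (clamp y 45 to 65 mm) and fixed there. A rubber-faced anvil, 50 mm wide, is set to stand 0 to 6 mm proud of this face, differently each time.
- crank_axis (a point): Point on the crank's upright axis of rotation, at mid-height of the sleeve (97 mm above the table). The hub and arm end 68 mm above the table.
- sleeve_mid (a point): Centre of the red grip sleeve: upright cylinder, diameter 22 mm, 50 mm tall (71 to 121 mm above the table; a steel cap on the pin reaches 125 mm), 50 mm from the crank axis. It spins freely on the crank's pin, so the hand need not turn as it goes round. The crank arm just below it has its top 68 mm above the table.
- crank (a joint): Crank angle, rad, grows clockwise seen from above (closing the jaw); starts anywhere from 0 to 2.5, ends at 16. Running free it takes about 7 N at the sleeve and it stays where it is left, also when clamped. Every 10 N of clamping force adds 1.2 N at the sleeve. Clamping forces of 15 to 50 N are good; above 50 N the module is crushed.
- sleeve: The red sleeve itself, origin at its lower end on the pin's axis. A force read with the hand at a standstill can be some newtons below that of the moving crank (more so after a fast move), so compare like with like: free and clamping, both moving or both just after equal slow steps.
- pad: Sprung rubber pad of the black sliding jaw (jaw 100 mm wide, top 47 mm above the table). Pad 60 mm wide (x), face towards the clamp's +y, from 22 to 46 mm above the table; clamping force builds up over some millimetres. Origin 10 mm behind (clamp -y) the middle of its face, at table height. The face starts at clamp y -52 to -37 mm.
- module_green_mid (a point): Bystander: same housing with a green cover, the point at its centre. Leave it.
- module_black_mid (a point): Bystander: same housing with a black cover, the point at its centre. Leave it.
- jar: Bystander: small jar, 48 mm across, 60 mm tall, origin under its centre.
- driver: Bystander: screwdriver lying on the table, 170 mm long.
- reel: Bystander: blue component reel lying flat, 100 mm across, 12 mm thick, origin under its centre.
- heatsink: Bystander: black finned heat sink, 50 x 70 x 28 mm, origin under its centre.
There are look-alikes about, which are no part of the job. What is shaped like the part that bears module_mid but pink is not meant.

How it is judged (in metres and radians):
On the way, in this order (a step that is already met when the one before it is completed fails the run):
1. the gold-topped module stands on the clamp's bed between jaw and stop, released (contact force between the fingers and module below 0.05 N and y of module_mid in the frame of stop_face below -0.02 m and y of module_mid in the frame of pad above 0.02 m and x of module_mid in the frame of clamp between -0.025 and 0.025 m and height (world z) of module_mid between 0.031 and 0.039 m and angle between module_mid's own z axis and vertical below 0.12 rad), for 0.2 s.
2. with the sleeve held, the jaw clamps the module against the stop (contact force between the fingers and sleeve above 1 N and contact force between module and stop above 12 N and contact force between module and pad above 12 N), for 0.1 s.
At the end, for the whole second after the job is handed in: The gold-topped module lies flat on the bed (centre 31 to 40 mm above the table, tilt below 0.12 rad, within 25 mm of the bed's centre line, squared to the stop within 0.12 rad), clamped between pad and stop with at least 15 N on each; crank and module at rest, everything released (contact force between module and pad above 15 N and contact force between module and stop above 15 N and height (world z) of module_mid between 0.031 and 0.04 m and angle between module_mid's own z axis and vertical below 0.12 rad and x of module_mid in the frame of clamp between -0.025 and 0.025 m and angle between the y axis of module_mid and the y axis of stop_face, either way round below 0.12 rad and velocity of joint crank between -0.1 and 0.1 rad/s and linear speed of module below 0.01 m/s); the robot touches nothing.
It fails at once if the module is crushed: pad or stop presses on it with more than 50 N (contact force between module and pad above 50 N or contact force between module and stop above 50 N).
It fails at once if the crank turns (faster than 0.5 rad/s, closing or opening) while the sleeve is not held by the fingers ((velocity of joint crank above 0.5 rad/s or velocity of joint crank below -0.5 rad/s) and contact force between the fingers and sleeve below 0.2 N).
It fails at once if a bystander is moved by more than 25 mm (distance of any of module_green_mid, module_black_mid, jar, driver, reel, heatsink from where it was at the start of the episode above 0.025 m).
It also fails if it takes over 72 s, if anything falls off the work surface, if the arm or the gripper's body presses on something with over 40 N, if the wrist force passes 120 N, or if a joint passes its speed limit or range.

## Working session

There is one attempt and no reset: what is moved stays moved. The work goes in short steps, Python scripts to look and compute and a tool call to move; the robot and the scene stay as the last step left them, time stands still between calls to the robot, and variables do not carry over. Pictures are saved under pics/ and viewed, at most 11 in all, crops included, and the job is handed in when it is done.

Besides the shell and the picture viewer there is one more tool, called after "Call:" by a JSON object that holds its "api" and its "payload". jog_arm: Moves the arm, as the interface text tells. Its arguments: {"type":"object","properties":{"commands":{"type":"array"},"squeeze":{"type":"number"}},"required":["commands"]}

```bash
mkdir -p pics; python3 - <<'E'
from bench import sensors, viewer, robot
import cv2,numpy as np
for n in ["side","top"]:
    cv2.imwrite(f"pics/{n}0.png",viewer.camera(n)[:,:,::-1])
    print(n,viewer.camera_model(n))
s=sensors.read_state();print(s)
E
```

```text
side {'fx': 497.98910664590557, 'fy': 497.98910664590557, 'cx': 281.8014543240333, 'cy': 202.50020899646137, 'R': array([[-0.85169289, -0.52389165, -0.01252035],
       [-0.28848038,  0.48866203, -0.82340057],
       [ 0.43749089, -0.69767254, -0.56732244]]), 't': array([0.46981104, 0.22366764, 1.35081223])}
top {'fx': 499.78998133051516, 'fy': 499.78998133051516, 'cx': 284.7811403187128, 'cy': 206.7862756138259, 'R': array([[ 0.01167636, -0.99976616, -0.01820133],
       [-0.99034716, -0.00904827, -0.13831354],
       [ 0.1381165 ,  0.01964063, -0.99022123]]), 't': array([0.00406076, 0.57070053, 1.35789418])}
{'time_s': 0.1, 'qpos': array([75.42580556, 19.06845281, -3.70774197, 83.70051631,  1.23827888,
       77.34426353, -5.07044198]), 'qd': array([ 0.07004218, -0.23155924, -0.02860734, -0.07355271,  0.08010952,
        0.12365647, -0.0343314 ]), 'effort': array([ 1.52177272e-03, -6.24540639e+01,  2.46339559e-02, -3.90720713e+01,
       -6.16098242e-02,  3.65563924e-02,  4.51108122e-05]), 'tool_pos': array([ 0.14348492, -0.6079635 ,  0.23283809]), 'ee_rot': array([[ 9.73253274e-01,  2.29734491e-01, -3.57868539e-04],
       [ 2.29734760e-01, -9.73252500e-01,  1.22926038e-03],
       [-6.58929442e-05, -1.27859653e-03, -9.99999180e-01]]), 'contact_force': array([ 0.08760141,  0.64417779, -0.90044669]), 'moment': array([0.01999235, 0.01184526, 0.02870473]), 'grasp_force': 0.0, 'width': 0.08703384050931609}
```

View pics/top0.png

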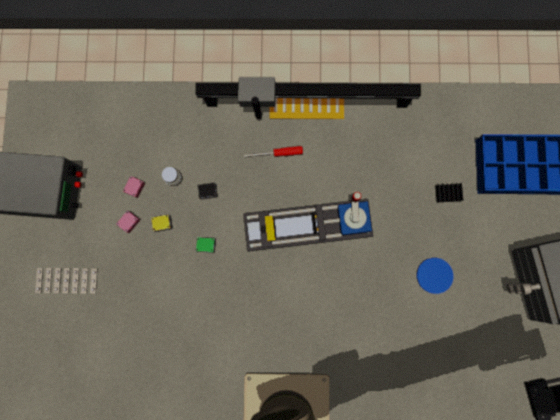

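View pics/side0.png

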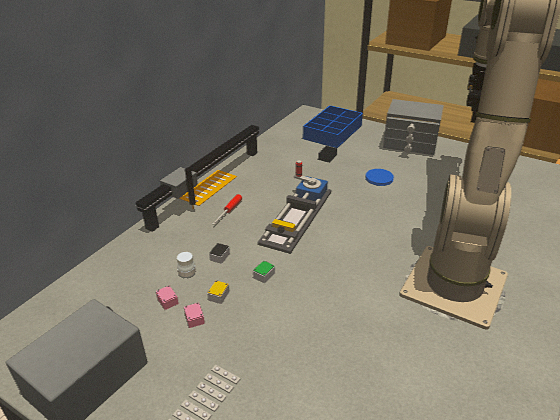

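Top view: the candidates are the yellow/gold module (161,223), the pink ones (133,187) and (128,222), green (206,245) and black (207,191). Gold at (161,223) fits, since pink is excluded. The clamp lies at (245–372, 200–250), its stop at (270,228), its crank at (355,217) and its sleeve at about (357,197). I'll check this in an enlarged crop.

```bash
cat > h.py <<'E'
from bench import sensors, viewer, robot
import cv2,numpy as np
def ray(cm,uv,z):
    "world point at height z seen at pixel uv"
    R,t=np.array(cm['R']),np.array(cm['t'])
    d=R.T@np.array([(uv[0]-cm['cx'])/cm['fx'],(uv[1]-cm['cy'])/cm['fy'],1]); c=-R.T@t
    return c+d*(z-c[2])/d[2]
def proj(cm,X):
    p=np.array(cm['R'])@X+cm['t']; return np.array([cm['cx']+cm['fx']*p[0]/p[2],cm['cy']+cm['fy']*p[1]/p[2]])
def blob(img,lo,hi,roi):
    "largest blob in HSV range within roi (u0,v0,u1,v1): centroid, minAreaRect"
    u0,v0,u1,v1=roi
    m=cv2.inRange(cv2.cvtColor(img[v0:v1,u0:u1],cv2.COLOR_RGB2HSV),np.array(lo),np.array(hi))
    c=max(cv2.findContours(m,cv2.RETR_EXTERNAL,cv2.CHAIN_APPROX_NONE)[0],key=cv2.contourArea)
    M=cv2.moments(c); return np.array([M['m10']/M['m00']+u0,M['m01']/M['m00']+v0]),cv2.boxPoints(cv2.minAreaRect(c))+[u0,v0]
E
python3 - <<'E'
from h import *
im=cv2.cvtColor(cv2.imread('pics/top0.png'),cv2.COLOR_BGR2RGB)
cm=viewer.camera_model('top')
a=cv2.resize(im[180:260,110:220],None,fx=5,fy=5,interpolation=cv2.INTER_CUBIC)[:300,:,:]
a=cv2.resize(im[180:260,110:380],(800,237),interpolation=cv2.INTER_CUBIC)
b=cv2.resize(im[205:245,115:225],(800,290),interpolation=cv2.INTER_CUBIC)
cv2.imwrite('pics/crop1.png',np.vstack([a,b])[:,:,::-1])
for n,lo,hi,roi,z in [('gold',(18,120,80),(35,255,255),(145,205,180,240),.03),('stop',(18,120,80),(35,255,255),(255,205,300,250),.048),('base?',(0,120,80),(8,255,255),(340,180,375,215),.11),('gear',(100,120,50),(125,255,255),(330,190,380,245),.05)]:
    c,b=blob(im,lo,hi,roi); print(n,c.round(1),ray(cm,c,z).round(4),[ray(cm,p,z)[:2].round(4).tolist() for p in b])
E
```

```text
gold [160.4 222.5] [0.5241 0.3601 0.03  ] [[0.5392, 0.3888], [0.548, 0.3395], [0.5085, 0.3312], [0.4998, 0.3803]]
stop [269.5 228. ] [0.5099 0.0515 0.048 ] [[0.5447, 0.0687], [0.5479, 0.0441], [0.4765, 0.0347], [0.4733, 0.0591]]
base? [355.6 198. ] [ 0.5862 -0.1791  0.11  ] [[0.5889, -0.1678], [0.5968, -0.1723], [0.5862, -0.1907], [0.5783, -0.1863]]
gear [353.7 219.4] [ 0.5358 -0.1808  0.05  ] [[0.5773, -0.1356], [0.5893, -0.2188], [0.5036, -0.2291], [0.4917, -0.1466]]
```

View pics/crop1.png

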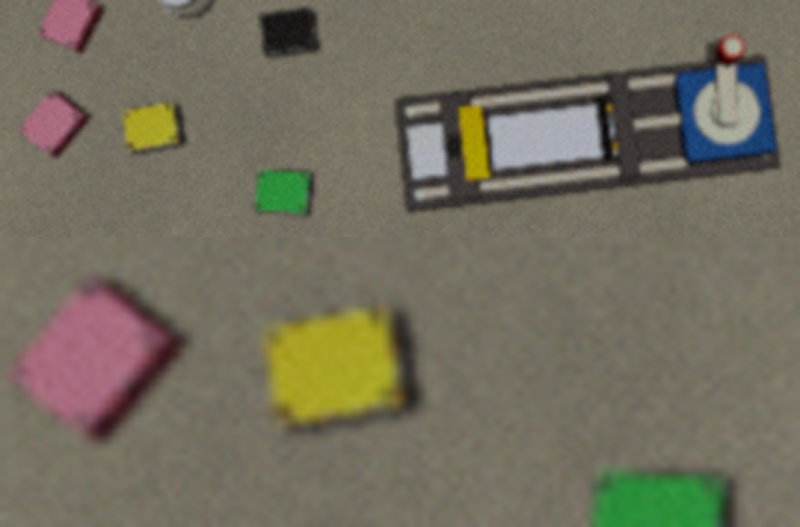

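The crop confirms it: gold is the yellow-topped module at (161,223), distinct from the pink and green ones. Next I'll fit the clamp pose from the visible corners.

```bash
python3 - <<'E'
from h import *
cm=viewer.camera_model('top')
f=lambda u,v,z:ray(cm,(110+u/2.963,180+v/2.963),z)[:2]
pts=[((55,140),(398,98),.012),((55,-220),(765,60),.012),((-55,-220),(777,167),.012),((-55,140),(407,211),.012)]
A=np.array([p[0] for p in pts])/1e3; B=np.array([f(*p[1],p[2]) for p in pts])
def fit(A,B):
    a,b=A-A.mean(0),B-B.mean(0); th=np.arctan2((a[:,0]*b[:,1]-a[:,1]*b[:,0]).sum(),(a*b).sum())
    R=np.array([[np.cos(th),-np.sin(th)],[np.sin(th),np.cos(th)]]); return th,R,B.mean(0)-R@A.mean(0)
th,R,t=fit(A,B); print('clamp yaw',np.degrees(th),'origin',t,'res mm',((A@R.T+t-B)*1e3).round(1).tolist())
loc=lambda w:(R.T@(np.array(w)-t)*1e3).round(1)
print('stop centre',loc((.5099,.0515)),'gear',loc((.5358,-.1808)))
print('axis',R@[0,-.17]+t,'sleeve cap local',loc(ray(cm,(110+733/2.963,180+47/2.963),.125)[:2]))
print('hub local',loc(f(727,112,.068)),'stop right edge',loc(f(489,142,.048)),'jaw edge',loc(f(604,133,.047)),loc(f(616,133,.047)))
for y in (-.05,.01,.02,.03): print(y,R@[0,y]+t)
E
```

```text
clamp yaw 6.837096859002311 origin [ 0.51781801 -0.01617188] res mm [[0.4, 3.7], [3.2, -1.2], [-3.1, -4.1], [-0.4, 1.6]]
stop centre [ 0.2 68.1] gear [  -1.7 -165.6]
axis [ 0.53805597 -0.18496295] sleeve cap local [  51.4 -173.1]
hub local [   0.3 -168.2] stop right edge [-1.3 52.8] jaw edge [ -4.6 -54.8] [ -5.8 -65.9]
-0.05 [ 0.52377035 -0.06581631]
0.01 [ 0.51662754 -0.00624299]
0.02 [0.51543707 0.00368589]
0.03 [0.5142466  0.01361478]
```

Call:
{"api": "jog_arm", "payload": {"commands": [[0.087,0.477,-0.255,0,-0.8],[0.087,0.477,-0.255,0,-0.8],[0.087,0.477,-0.255,0,-0.8],[0.087,0.477,-0.255,0,-0.8],[0.087,0.477,-0.255,0,-0.8],[0.087,0.477,-0.255,0,-0.8],[0.087,0.477,-0.255,0,-0.8],[0.087,0.477,-0.255,0,-0.8],[0.087,0.477,-0.255,0,-0.8],[0.087,0.477,-0.255,0,-0.8]], "squeeze": 30}}

```text
time_s: 1.1
tool_pos: [0.5196, -0.2761, 0.2334]
ee_rot: [[0.514, 0.858, -0.0], [0.858, -0.514, -0.0], [-0.0, -0.0, -1.0]]
contact_force: [0.4, -1.5, 0.5]
width: 0.0871
grasp_force: 0.0
```

Call:
{"api": "jog_arm", "payload": {"commands": [[0.087,0.193,-0.118,0,-0.66],[0.087,0.193,-0.118,0,-0.66],[0.087,0.193,-0.118,0,-0.66],[0.087,0.193,-0.118,0,-0.66],[0.087,0.193,-0.118,0,-0.66],[0.087,0.193,-0.118,0,-0.66],[0.087,0.193,-0.118,0,-0.66],[0.087,0.193,-0.118,0,-0.66]]}}

```text
time_s: 1.9
tool_pos: [0.5163, -0.0532, 0.2333]
ee_rot: [[-0.117, 0.993, -0.0], [0.993, 0.117, -0.0], [-0.0, -0.001, -1.0]]
contact_force: [-0.1, -0.7, 0.2]
width: 0.0868
grasp_force: 0.0
```

```bash
python3 - <<'E'
from h import *
import pickle
s=sensors.read_state();cm=viewer.camera_model('wrist');im=viewer.camera('wrist')
pickle.dump(cm,open('w1.pkl','wb'));cv2.imwrite('pics/w1.png',im[:,:,::-1])
print(s['tool_pos'],s['ee_rot'],s['contact_force'],cm)
R=np.array([[.99289,-.11904],[.11904,.99289]]);t=np.array([.5178,-.0162])
for l,z in [((0,45),.048),((0,-45),.047),((50,-170),.125)]: print(l,proj(cm,np.r_[R@(np.array(l)/1e3)+t,z]))
E
```

```text
[ 0.51633484 -0.05323067  0.23325659] [[-1.17234177e-01  9.93104175e-01 -4.94785807e-04]
 [ 9.93104232e-01  1.17233973e-01 -4.24224192e-04]
 [-3.63293110e-04 -5.41107453e-04 -9.99999788e-01]] [-0.10492811 -0.67205337  0.24638733] {'fx': 375.90302651673215, 'fy': 375.90302651673215, 'cx': 283.381998035537, 'cy': 205.6360788747643, 'R': array([[ 9.93196939e-01,  1.16446408e-01, -2.71630027e-04],
       [ 1.11017700e-01, -9.46185193e-01,  3.03987913e-01],
       [ 3.51412883e-02, -3.01950020e-01, -9.52675850e-01]]), 't': array([-0.505901  , -0.14546971,  0.35689513])}
(0, 45) [290.83894556  87.28023137]
(0, -45) [290.48737532 188.93709426]
(50, -170) [351.82108705 358.60346571]
```

View pics/w1.png

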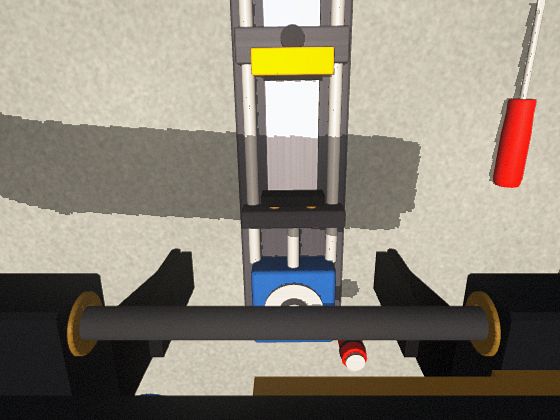

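Wrist view: the yellow stop spans (251–333, 47–75), the pad's front edge is at about row 191, the jaw bar is at rows 205–228, and the sleeve cap is at (355,362). The bed between is empty.

```bash
python3 - <<'E'
from h import *
import pickle
cm=pickle.load(open('w1.pkl','rb'))
R=np.array([[.99289,-.11904],[.11904,.99289]]);t=np.array([.5178,-.0162])
loc=lambda uv,z:(R.T@(ray(cm,uv,z)[:2]-t)*1e3).round(1)
for n,uv,z in [('stopL bottom z.02',(252,75),.02),('stopR z.02',(333,75),.02),('stop z.048',(292,75),.048),('stop back z.048',(292,47),.048),('pad',(292,191),.046),('bedL',(264,110),.02),('bedR',(320,110),.02),('padL',(263,191),.046),('padR',(324,191),.046),('jawback',(292,228),.047),('gearfrontL',(252,263),.05),('gearfrontR',(335,263),.05),('cap',(355,362),.125)]: print(n,loc(uv,z))
im=cv2.cvtColor(cv2.imread('pics/w1.png'),cv2.COLOR_BGR2RGB)
for v in range(40,84,2): print(v,im[v,292],end=' ')
E
```

```text
stopL bottom z.02 [-35.1  55.7]
stopR z.02 [39.1 55.5]
stop z.048 [ 0.9 54.9]
stop back z.048 [ 0.9 76.8]
pad [  1.4 -47.3]
bedL [-24.6  24.6]
bedR [28.  24.4]
padL [-25.6 -47.2]
padR [ 31.3 -47.3]
jawback [  1.6 -83.8]
gearfrontL [ -37.6 -119.3]
gearfrontR [  43.8 -119.5]
cap [  52.8 -173.4]
40 [94 86 80] 42 [89 86 80] 44 [93 86 80] 46 [80 74 83] 48 [252 232  13] 50 [249 240   2] 52 [249 240   0] 54 [249 240   0] 56 [249 241   0] 58 [249 241   0] 60 [248 240   0] 62 [249 241   0] 64 [248 240   0] 66 [249 240   0] 68 [248 241   0] 70 [249 241   0] 72 [250 245   4] 74 [226 163  26] 76 [63 62 54] 78 [71 64 56] 80 [146 136 128] 82 [251 252 255]
```

Call:
{"api": "jog_arm", "payload": {"commands": [[0.087,0.409,0.056,0.09,-0.08],[0.087,0.409,0.056,0.09,-0.08],[0.087,0.409,0.056,0.09,-0.08],[0.087,0.409,0.056,0.09,-0.08],[0.087,0.409,0.056,0.09,-0.08],[0.087,0.409,0.056,0.09,-0.08],[0.087,0.409,0.056,0.09,-0.08],[0.087,0.409,0.056,0.09,-0.08],[0.087,0.409,0.056,0.09,-0.08],[0.087,0.409,0.056,0.09,-0.08]]}}

```text
time_s: 2.95
tool_pos: [0.5213, 0.3642, 0.1418]
ee_rot: [[-0.202, 0.979, -0.003], [0.979, 0.202, 0.001], [0.001, -0.003, -1.0]]
contact_force: [-0.5, -0.4, 0.0]
width: 0.0874
grasp_force: 0.0
```

```bash
python3 - <<'E'
from h import *
s=sensors.read_state();cm=viewer.camera_model('wrist');im=viewer.camera('wrist')
cv2.imwrite('pics/w2.png',im[:,:,::-1]); print(s['tool_pos'],s['ee_rot'][:2,:2].round(3).tolist())
c,b=blob(im,(24,150,100),(34,255,255),(150,60,420,330)); P=np.array([ray(cm,p,.03)[:2] for p in b])
print(c,b.round(0).tolist(),P.mean(0).round(4),P.round(4).tolist(),proj(cm,np.array([.524,.36,.03])))
E
```

```text
[0.52127784 0.36416811 0.14184977] [[-0.202, 0.979], [0.979, 0.202]]Traceback (most recent call last):
  File "<stdin>", line 4, in <module>
  File "h.py", line 14, in blob
    c=max(cv2.findContours(m,cv2.RETR_EXTERNAL,cv2.CHAIN_APPROX_NONE)[0],key=cv2.contourArea)
ValueError: max() iterable argument is empty
```

View pics/w2.png

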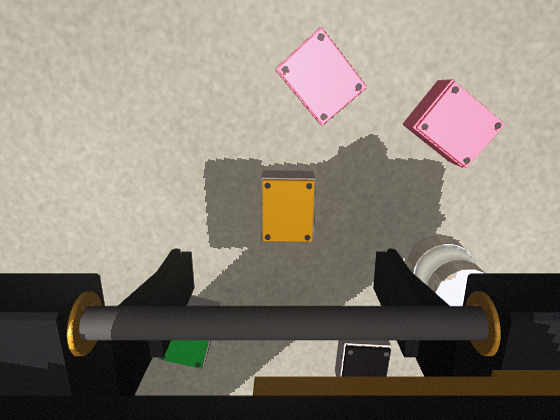

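Wrist view: the gold cover is at (263–314, 179–241), with the pinks at the top, the jar at (445,265), green at (188,345) and black at (365,360).

```bash
python3 - <<'E'
from h import *
cm=viewer.camera_model('wrist')
P=np.array([ray(cm,p,.03)[:2] for p in [(263,179.5),(314,179),(314.5,241),(262.5,241.5)]])
print(P.mean(0).round(4),P.round(4).tolist())
e=(P[0]+P[1]-P[2]-P[3])/2; print('len',np.hypot(*e),'ang',np.degrees(np.arctan2(e[1],e[0])))
s=sensors.read_state();print(s['tool_pos'],proj(cm,s['tool_pos']-[0,0,.06]), 'jar',ray(cm,(440,245),.06))
t=viewer.camera_model('top');print('jar top',ray(t,(170,174),.06),'black',ray(t,(207,190.5),.03),'green',ray(t,(205.5,245),.03))
d=P.mean(0)-s['tool_pos'][:2]; R=s['ee_rot']; print('tool shift',R[:2,0]@d,R[:2,1]@d)
E
```

```text
[0.5262 0.3573] [[0.5034, 0.3771], [0.5392, 0.3848], [0.5504, 0.3379], [0.5119, 0.3296]]
len 0.04823437933852741 ang 101.74230500806325
[0.52237487 0.36184592 0.1423231 ] [284.73549683 230.47554339] jar [0.62868    0.36390283 0.06      ]
jar top [0.65731206 0.33127262 0.06      ] black [0.61661307 0.23143269 0.03      ] green [0.46214735 0.2304972  0.03      ]
tool shift -0.005205043397486435 0.002867963594897535
```

Call:
{"api": "jog_arm", "payload": {"commands": [[0.087,-0.004,0.003,0.04,0],[0.087,-0.004,0.003,0.08,0],[0.087,-0.004,0.003,0.11,0],[0.087,-0.004,0.003,0.121,0],[0.087,-0.004,0.003,0.121,0],[0.03,-0.004,0.003,0.121,0],[0.03,-0.004,0.003,0.121,0],[0.03,-0.004,0.003,0.121,0],[0.03,-0.004,0.003,0.121,0],[0.03,-0.004,0.003,0.121,0]], "squeeze": 25}}

```text
time_s: 4.0
tool_pos: [0.5265, 0.3582, 0.023]
ee_rot: [[-0.2, 0.98, 0.001], [0.98, 0.2, 0.0], [-0.0, 0.001, -1.0]]
contact_force: [-0.3, -0.1, -0.1]
width: 0.0548
grasp_force: 0.0
```

Call:
{"api": "jog_arm", "payload": {"commands": [[0.03,0,0,0,0],[0.03,0,0,0,0],[0.03,0,0,0,0],[0.03,0,0,0,0],[0.03,0,0,0,0],[0.03,0,0,-0.05,0],[0.03,0,0,-0.1,0],[0.03,0,0,-0.1,0]]}}

```text
time_s: 4.8
tool_pos: [0.5287, 0.3609, 0.1296]
ee_rot: [[-0.2, 0.98, 0.008], [0.98, 0.2, 0.006], [0.004, 0.009, -1.0]]
contact_force: [0.1, 0.6, -1.7]
width: 0.0399
grasp_force: 25.0
```

Call:
{"api": "jog_arm", "payload": {"commands": [[0.03,-0.355,-0.08,0,0.083],[0.03,-0.355,-0.08,0,0.083],[0.03,-0.355,-0.08,0,0.083],[0.03,-0.355,-0.08,0,0.083],[0.03,-0.355,-0.08,0,0.083],[0.03,-0.355,-0.08,0,0.083],[0.03,-0.355,-0.08,0,0.083],[0.03,-0.355,-0.08,0,0.083],[0.03,-0.355,-0.08,0,0.083],[0.03,-0.355,-0.08,0,0.083]]}}

```text
time_s: 5.8
tool_pos: [0.5187, -0.0049, 0.1223]
ee_rot: [[-0.118, 0.993, -0.0], [0.993, 0.118, 0.0], [0.0, 0.0, -1.0]]
contact_force: [0.8, 0.2, -2.1]
width: 0.0399
grasp_force: 25.0
```

```bash
python3 - <<'E'
from h import *
cm=viewer.camera_model('wrist');im=viewer.camera('wrist');s=sensors.read_state()
cv2.imwrite('pics/w3.png',im[:,:,::-1]); print(s['tool_pos'],s['ee_rot'].round(3).tolist(),s['width'],s['grasp_force'])
R=np.array([[.99289,-.11904],[.11904,.99289]]);t=np.array([.5178,-.0162])
print('local',R.T@(s['tool_pos'][:2]-t))
E
```

```text
[ 0.51878752 -0.00414516  0.12240337] [[-0.12, 0.993, 0.0], [0.993, 0.12, 0.001], [0.001, 0.0, -1.0]] 0.03943840854054601 24.9997740983963
local [0.0024155  0.01185157]
```

View pics/w3.png

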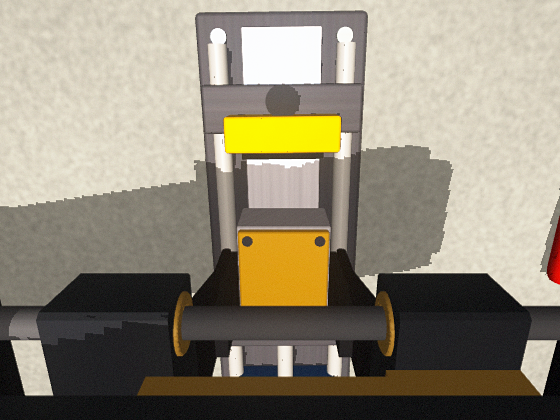

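The module hangs square over the bed: cover centre column 283, stop centre column 282, free bed in between. Lowering it now.

Call:
{"api": "jog_arm", "payload": {"commands": [[0.03,0,0,0.03,0],[0.03,0,0,0.055,0],[0.03,0,0,0.068,0],[0.03,0,0,0.074,0],[0.03,0,0,0.078,0],[0.03,0,0,0.078,0],[0.03,0,0,0.079,0],[0.03,0,0,0.079,0]]}}

```text
time_s: 6.65
tool_pos: [0.5193, -0.0058, 0.0441]
ee_rot: [[-0.118, 0.993, 0.001], [0.993, 0.118, -0.0], [-0.0, 0.001, -1.0]]
contact_force: [-1.0, 0.2, -1.5]
width: 0.0396
grasp_force: 25.0
```

Call:
{"api": "jog_arm", "payload": {"commands": [[0.03,0,0,0.001,0],[0.03,0,0,0.001,0],[0.03,0,0,0.0015,0],[0.03,0,0,0.0015,0]]}}

```text
time_s: 7.05
tool_pos: [0.519, -0.0058, 0.0424]
ee_rot: [[-0.118, 0.993, 0.0], [0.993, 0.118, -0.0], [-0.0, 0.0, -1.0]]
contact_force: [-2.2, -0.8, 5.3]
width: 0.0401
grasp_force: 25.0
```

Seated. Opening and retreating upward.

Call:
{"api": "jog_arm", "payload": {"commands": [[0.058,0,0,0,0],[0.058,0,0,0,0],[0.058,0,0,0,0],[0.058,0,0,0,0],[0.058,0,0,0,0],[0.058,0,0,-0.02,0],[0.058,0,0,-0.06,0],[0.058,0,0,-0.11,0],[0.058,0,0,-0.15,0],[0.058,0,0,-0.15,0]]}}

```text
time_s: 8.05
tool_pos: [0.5216, -0.0053, 0.1976]
ee_rot: [[-0.118, 0.993, 0.009], [0.993, 0.118, -0.001], [-0.002, 0.008, -1.0]]
contact_force: [0.2, -0.1, -0.8]
width: 0.0576
grasp_force: 0.0
```

```bash
python3 - <<'E'
from h import *
import pickle
cm=viewer.camera_model('wrist');im=viewer.camera('wrist');tp=viewer.camera('top');s=sensors.read_state()
pickle.dump(cm,open('w4.pkl','wb'))
cv2.imwrite('pics/w4.png',im[:,:,::-1]);
cv2.imwrite('pics/m4.png',np.hstack([im[:,150:450],cv2.resize(tp[180:260,240:380],(490,280),interpolation=cv2.INTER_CUBIC)[:, :, :] if 0 else cv2.copyMakeBorder(cv2.resize(tp[180:260,240:380],(490,280),interpolation=cv2.INTER_CUBIC),0,140,0,0,cv2.BORDER_CONSTANT)])[:,:,::-1])
print(s['tool_pos'],s['ee_rot'].round(3).tolist(),s['width'],s['contact_force'])
E
```

```text
[ 0.5192168  -0.00589257  0.19270895] [[-0.118, 0.993, 0.002], [0.993, 0.118, -0.001], [-0.001, 0.002, -1.0]] 0.05848686470729876 [-0.27177807 -0.30744551 -0.30623054]
```

View pics/m4.png

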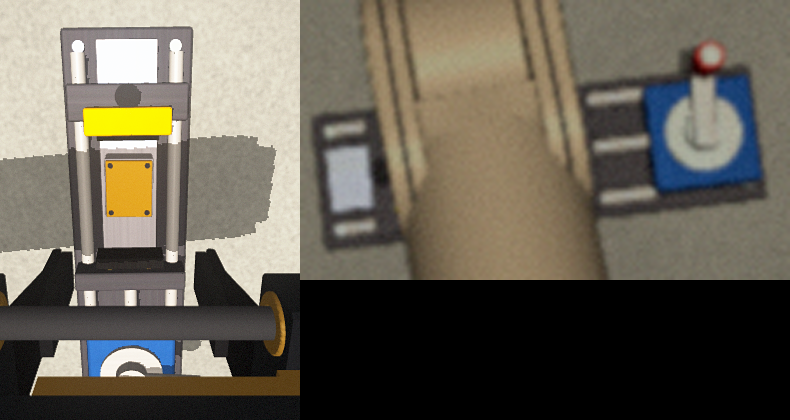

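The module stands square on the bed, 5–10 mm clear of the stop with the jaw behind it. Now the sleeve.

Call:
{"api": "jog_arm", "payload": {"commands": [[0.07,-0.238,0.023,-0.05,0],[0.07,-0.238,0.023,-0.05,0],[0.07,-0.238,0.023,-0.05,0],[0.07,-0.238,0.023,-0.05,0],[0.07,-0.238,0.023,-0.05,0],[0.07,-0.238,0.023,-0.05,0],[0.07,-0.238,0.023,-0.05,0],[0.07,-0.238,0.023,-0.05,0]]}}

```text
time_s: 8.95
tool_pos: [0.5694, -0.2377, 0.2407]
ee_rot: [[-0.12, 0.993, -0.002], [0.993, 0.12, 0.001], [0.002, -0.002, -1.0]]
contact_force: [0.3, 1.1, -0.3]
width: 0.0701
grasp_force: 0.0
```

```bash
python3 - <<'E'
from h import *
import pickle
cm=viewer.camera_model('wrist');im=viewer.camera('wrist');s=sensors.read_state()
pickle.dump(cm,open('w5.pkl','wb'))
cv2.imwrite('pics/w5.png',im[:,:,::-1]);print(s['tool_pos'],s['ee_rot'].round(3).tolist())
print(proj(cm,np.array([.59,-.182,.125])),proj(cm,np.array([.5385,-.185,.068])))
E
```

```text
[ 0.56955329 -0.23758904  0.24110293] [[-0.12, 0.993, -0.001], [0.993, 0.12, 0.001], [0.001, -0.001, -1.0]]
[323.18366169 130.99083626] [255.42625634 119.56703786]
```

View pics/w5.png

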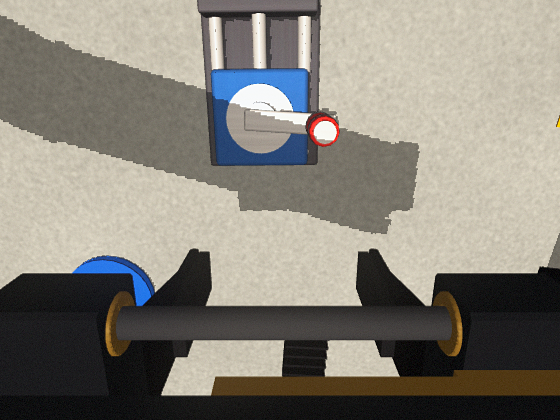

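The cap is at (324,130) and the hub disc at (260,119). The gearbox top spans (211–308, 69–165).

```bash
python3 - <<'E'
from h import *
import pickle
cm=pickle.load(open('w5.pkl','rb')); t=viewer.camera_model('top')
sl=ray(cm,(324,130.5),.125);print('sleeve',sl, 'top',ray(t,(357.0,195.9),.125))
for z in(.05,.06,.068):print('hub',z,ray(cm,(260,118.5),z),'top',ray(t,(355.4,217.8),z))
g=np.mean([ray(cm,p,.05) for p in[(211,70),(308,69),(308,164),(213,165)]],0);print('gear',g)
s=sensors.read_state();d=sl-s['tool_pos'];R=s['ee_rot'];print('shift',R.T@d, R.T@(g-s['tool_pos']))
E
```

```text
sleeve [ 0.59051615 -0.18159667  0.125     ] top [ 0.58931383 -0.18095131  0.125     ]
hub 0.05 [ 0.54129751 -0.18521777  0.05      ] top [ 0.54028183 -0.18548395  0.05      ]
hub 0.06 [ 0.54181983 -0.18435651  0.06      ] top [ 0.53909748 -0.18426064  0.06      ]
hub 0.068 [ 0.54223769 -0.18366751  0.068     ] top [ 0.53815    -0.18328198  0.068     ]
gear [ 0.54131391 -0.18545225  0.05      ]
shift [0.05294267 0.02767085 0.1161287 ] [ 0.054939   -0.0215495   0.19118934]
```

Call:
{"api": "jog_arm", "payload": {"commands": [[0.07,0.0534,0.0272,0,0],[0.07,0.0534,0.0272,0.02,0],[0.07,0.0534,0.0272,0.06,0],[0.07,0.0534,0.0272,0.1,0],[0.07,0.0534,0.0272,0.135,0],[0.07,0.0534,0.0272,0.149,0],[0.05,0.0534,0.0272,0.149,0],[0.04,0.0534,0.0272,0.149,0],[0.03,0.0534,0.0272,0.149,0],[0.015,0.0534,0.0272,0.149,0]], "squeeze": 30}}

```text
time_s: 10.0
tool_pos: [0.5913, -0.1833, 0.0948]
ee_rot: [[-0.118, 0.993, 0.002], [0.993, 0.118, -0.001], [-0.001, 0.002, -1.0]]
contact_force: [0.4, 0.2, 0.8]
width: 0.0457
grasp_force: 0.0
```

Call:
{"api": "jog_arm", "payload": {"commands": [[0.01,0,0,0,0],[0.01,0,0,0,0],[0.01,0,0,0,0],[0.01,0,0,0,0],[0.01,0,0,0,0]]}}

```text
time_s: 10.5
tool_pos: [0.5917, -0.183, 0.0935]
ee_rot: [[-0.118, 0.993, 0.003], [0.993, 0.118, -0.0], [-0.0, 0.003, -1.0]]
contact_force: [6.0, 0.1, -2.8]
width: 0.0213
grasp_force: 30.0
```

```bash
cat >> h.py <<'E'
def rows(a0,step,n,r=50.0,yaw=6.8,tgt=None):
    "clockwise arc from world angle a0 (rad) in tool axes, mm; steps rad"
    c,s=np.cos(np.radians(yaw)),np.sin(np.radians(yaw)); X,Y=np.array([-s,c]),np.array([c,s])
    p=lambda a:r*np.array([np.cos(a),np.sin(a)])
    return [[0.01,*(np.array([X@(p(a0-step*k)-p(a0)),Y@(p(a0-step*k)-p(a0))])/1e3).round(4).tolist(),0,0] for k in range(1,n+1)]
def state(cx=.5418,cy=-.1867):
    s=sensors.read_state();d=s['tool_pos'][:2]-[cx,cy];u=d/np.hypot(*d);t=np.array([u[1],-u[0]]);F=s['contact_force']
    print('t',round(s['time_s'],2),'ang',round(np.arctan2(d[1],d[0]),3),'r mm',round(np.hypot(*d)*1e3,1),'Frad',round(u@F[:2],2),'Fdrag',round(-t@F[:2],2),'Fz',round(F[2],1),'grip',s['grasp_force'])
E
python3 -c "
from h import *
state()
for i in range(3): print(rows(.075-i,.1,10))"
```

```text
t 10.5 ang 0.073 r mm 50.1 Frad 5.97 Fdrag -0.29 Fz -2.8 grip 29.989326247014105
[[0.01, -0.005, -0.0005, 0, 0], [0.01, -0.0099, -0.0014, 0, 0], [0.01, -0.0147, -0.0029, 0, 0], [0.01, -0.0193, -0.0048, 0, 0], [0.01, -0.0237, -0.0072, 0, 0], [0.01, -0.0278, -0.01, 0, 0], [0.01, -0.0317, -0.0132, 0, 0], [0.01, -0.0352, -0.0167, 0, 0], [0.01, -0.0383, -0.0206, 0, 0], [0.01, -0.041, -0.0248, 0, 0]]
[[0.01, -0.0023, -0.0044, 0, 0], [0.01, -0.0041, -0.0091, 0, 0], [0.01, -0.0055, -0.0139, 0, 0], [0.01, -0.0064, -0.0188, 0, 0], [0.01, -0.0068, -0.0238, 0, 0], [0.01, -0.0067, -0.0288, 0, 0], [0.01, -0.006, -0.0338, 0, 0], [0.01, -0.0049, -0.0386, 0, 0], [0.01, -0.0034, -0.0434, 0, 0], [0.01, -0.0013, -0.0479, 0, 0]]
[[0.01, 0.0025, -0.0043, 0, 0], [0.01, 0.0054, -0.0084, 0, 0], [0.01, 0.0087, -0.0121, 0, 0], [0.01, 0.0124, -0.0155, 0, 0], [0.01, 0.0164, -0.0186, 0, 0], [0.01, 0.0206, -0.0212, 0, 0], [0.01, 0.0251, -0.0233, 0, 0], [0.01, 0.0298, -0.025, 0, 0], [0.01, 0.0347, -0.0263, 0, 0], [0.01, 0.0396, -0.027, 0, 0]]
```

Call:
{"api": "jog_arm", "payload": {"commands": [[0.01,-0.005,0.0005,0,0],[0.01,-0.0099,0.0,0,0],[0.01,-0.0147,-0.0014,0,0],[0.01,-0.0193,-0.0033,0,0],[0.01,-0.0237,-0.0057,0,0],[0.01,-0.0278,-0.0085,0,0],[0.01,-0.0317,-0.0117,0,0],[0.01,-0.0352,-0.0152,0,0],[0.01,-0.0383,-0.0191,0,0],[0.01,-0.041,-0.0233,0,0]]}}

```text
time_s: 11.5
tool_pos: [0.5736, -0.2246, 0.0934]
ee_rot: [[-0.12, 0.993, 0.003], [0.993, 0.12, 0.002], [0.002, 0.003, -1.0]]
contact_force: [5.5, 4.9, -1.8]
width: 0.021
grasp_force: 30.0
```

```bash
python3 -c "
from h import *
state()"
```

```text
t 11.5 ang -0.874 r mm 49.5 Frad -0.21 Fdrag 7.33 Fz -1.8 grip 29.989794278517365
```

Call:
{"api": "jog_arm", "payload": {"commands": [[0.01,-0.0023,-0.0044,0,0],[0.01,-0.0041,-0.0091,0,0],[0.01,-0.0055,-0.0139,0,0],[0.01,-0.0064,-0.0188,0,0],[0.01,-0.0068,-0.0238,0,0],[0.01,-0.0067,-0.0288,0,0],[0.01,-0.006,-0.0338,0,0],[0.01,-0.0049,-0.0386,0,0],[0.01,-0.0034,-0.0434,0,0],[0.01,-0.0013,-0.0479,0,0]]}}

```text
time_s: 12.5
tool_pos: [0.5262, -0.2333, 0.0935]
ee_rot: [[-0.118, 0.993, 0.004], [0.993, 0.118, -0.0], [-0.001, 0.004, -1.0]]
contact_force: [7.6, -0.6, -4.9]
width: 0.0213
grasp_force: 30.0
```

```bash
python3 -c "
from h import *
state()"
```

```text
t 12.5 ang -1.894 r mm 49.2 Frad -1.82 Fdrag 7.42 Fz -4.9 grip 29.98932498972863
```

Call:
{"api": "jog_arm", "payload": {"commands": [[0.01,0.0025,-0.0043,0,0],[0.01,0.0054,-0.0084,0,0],[0.01,0.0087,-0.0121,0,0],[0.01,0.0124,-0.0155,0,0],[0.01,0.0164,-0.0186,0,0],[0.01,0.0206,-0.0212,0,0],[0.01,0.0251,-0.0233,0,0],[0.01,0.0298,-0.025,0,0],[0.01,0.0347,-0.0263,0,0],[0.01,0.0396,-0.027,0,0]]}}

```text
time_s: 13.5
tool_pos: [0.4938, -0.1992, 0.0935]
ee_rot: [[-0.116, 0.993, 0.002], [0.993, 0.116, -0.002], [-0.003, 0.002, -1.0]]
contact_force: [4.1, -7.7, -4.7]
width: 0.0212
grasp_force: 30.0
```

```bash
python3 -c "
from h import *
state()
for i in range(3,8): print(rows(.075-i,.1,10))"
```

```text
t 13.5 ang -2.887 r mm 49.6 Frad -1.99 Fdrag 8.49 Fz -4.7 grip 29.990674518048763
[[0.01, 0.005, -0.0002, 0, 0], [0.01, 0.01, 0.0, 0, 0], [0.01, 0.0149, 0.0008, 0, 0], [0.01, 0.0198, 0.002, 0, 0], [0.01, 0.0245, 0.0037, 0, 0], [0.01, 0.029, 0.0059, 0, 0], [0.01, 0.0332, 0.0086, 0, 0], [0.01, 0.0372, 0.0116, 0, 0], [0.01, 0.0408, 0.015, 0, 0], [0.01, 0.0441, 0.0188, 0, 0]]
[[0.01, 0.0029, 0.0041, 0, 0], [0.01, 0.0054, 0.0084, 0, 0], [0.01, 0.0074, 0.013, 0, 0], [0.01, 0.009, 0.0177, 0, 0], [0.01, 0.0101, 0.0226, 0, 0], [0.01, 0.0107, 0.0276, 0, 0], [0.01, 0.0107, 0.0326, 0, 0], [0.01, 0.0103, 0.0375, 0, 0], [0.01, 0.0094, 0.0425, 0, 0], [0.01, 0.008, 0.0473, 0, 0]]
[[0.01, -0.0019, 0.0046, 0, 0], [0.01, -0.0042, 0.0091, 0, 0], [0.01, -0.0069, 0.0132, 0, 0], [0.01, -0.0101, 0.0171, 0, 0], [0.01, -0.0136, 0.0207, 0, 0], [0.01, -0.0174, 0.0239, 0, 0], [0.01, -0.0216, 0.0266, 0, 0], [0.01, -0.026, 0.029, 0, 0], [0.01, -0.0306, 0.0309, 0, 0], [0.01, -0.0354, 0.0323, 0, 0]]
[[0.01, -0.0049, 0.0009, 0, 0], [0.01, -0.0099, 0.0014, 0, 0], [0.01, -0.0149, 0.0013, 0, 0], [0.01, -0.0199, 0.0008, 0, 0], [0.01, -0.0247, -0.0003, 0, 0], [0.01, -0.0295, -0.0018, 0, 0], [0.01, -0.0341, -0.0038, 0, 0], [0.01, -0.0384, -0.0062, 0, 0], [0.01, -0.0425, -0.0091, 0, 0], [0.01, -0.0463, -0.0123, 0, 0]]
[[0.01, -0.0034, -0.0036, 0, 0], [0.01, -0.0065, -0.0076, 0, 0], [0.01, -0.0092, -0.0118, 0, 0], [0.01, -0.0114, -0.0163, 0, 0], [0.01, -0.0131, -0.021, 0, 0], [0.01, -0.0144, -0.0258, 0, 0], [0.01, -0.0152, -0.0307, 0, 0], [0.01, -0.0155, -0.0357, 0, 0], [0.01, -0.0153, -0.0407, 0, 0], [0.01, -0.0146, -0.0457, 0, 0]]
```

Call:
{"api": "jog_arm", "payload": {"commands": [[0.01,0.005,-0.0002,0,0],[0.01,0.01,0.0,0,0],[0.01,0.0149,0.0008,0,0],[0.01,0.0198,0.002,0,0],[0.01,0.0245,0.0037,0,0],[0.01,0.029,0.0059,0,0],[0.01,0.0332,0.0086,0,0],[0.01,0.0372,0.0116,0,0],[0.01,0.0408,0.015,0,0],[0.01,0.0441,0.0188,0,0]]}}

```text
time_s: 14.5
tool_pos: [0.505, -0.1523, 0.0932]
ee_rot: [[-0.117, 0.993, -0.004], [0.993, 0.117, -0.001], [-0.001, -0.004, -1.0]]
contact_force: [-9.8, -1.7, 10.7]
width: 0.0214
grasp_force: 30.0
```

```bash
python3 -c "
from h import *
state()"
```

```text
t 14.5 ang 2.391 r mm 50.4 Frad 5.96 Fdrag 7.92 Fz 10.7 grip 29.988170312717557
```

Call:
{"api": "jog_arm", "payload": {"commands": [[0.01,0.0029,0.0041,0,0],[0.01,0.0054,0.0084,0,0],[0.01,0.0074,0.013,0,0],[0.01,0.009,0.0177,0,0],[0.01,0.0101,0.0226,0,0],[0.01,0.0107,0.0276,0,0],[0.01,0.0107,0.0326,0,0],[0.01,0.0103,0.0375,0,0],[0.01,0.0094,0.0425,0,0],[0.01,0.008,0.0473,0,0]]}}

```text
time_s: 15.5
tool_pos: [0.5519, -0.1368, 0.0933]
ee_rot: [[-0.119, 0.993, -0.003], [0.993, 0.119, 0.001], [0.001, -0.003, -1.0]]
contact_force: [-6.7, 3.8, 8.3]
width: 0.021
grasp_force: 30.0
```

```bash
python3 - <<'E'
from h import *
state()
t=viewer.camera('side');cv2.imwrite('pics/s5.png',cv2.resize(t[170:260,240:350],(733,600),interpolation=cv2.INTER_CUBIC)[:,:,::-1])
E
```

```text
t 15.5 ang 1.372 r mm 50.9 Frad 2.43 Fdrag 7.34 Fz 8.3 grip 29.990442018024623
```

View pics/s5.png

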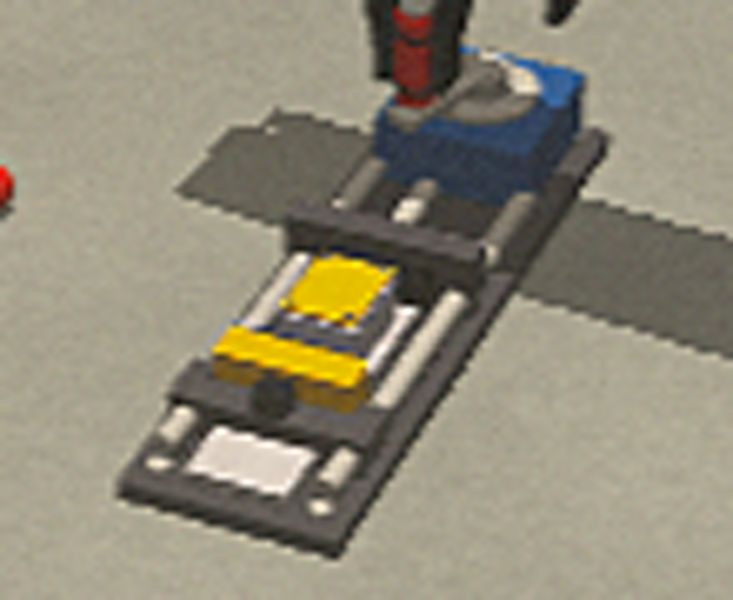

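The pad is just about at the module and the stop gap is roughly 10 mm. Continuing slower.

```bash
python3 -c "
from h import *
for k in range(5): print(rows(.075-5-.5*k,.05,10))
"
```

```text
[[0.01, -0.0009, 0.0023, 0, 0], [0.01, -0.0019, 0.0046, 0, 0], [0.01, -0.003, 0.0069, 0, 0], [0.01, -0.0042, 0.0091, 0, 0], [0.01, -0.0055, 0.0112, 0, 0], [0.01, -0.0069, 0.0132, 0, 0], [0.01, -0.0084, 0.0152, 0, 0], [0.01, -0.0101, 0.0171, 0, 0], [0.01, -0.0118, 0.0189, 0, 0], [0.01, -0.0136, 0.0207, 0, 0]]
[[0.01, -0.0019, 0.0016, 0, 0], [0.01, -0.0039, 0.0032, 0, 0], [0.01, -0.0059, 0.0046, 0, 0], [0.01, -0.008, 0.006, 0, 0], [0.01, -0.0102, 0.0072, 0, 0], [0.01, -0.0124, 0.0083, 0, 0], [0.01, -0.0147, 0.0093, 0, 0], [0.01, -0.017, 0.0102, 0, 0], [0.01, -0.0194, 0.011, 0, 0], [0.01, -0.0218, 0.0116, 0, 0]]
[[0.01, -0.0024, 0.0005, 0, 0], [0.01, -0.0049, 0.0009, 0, 0], [0.01, -0.0074, 0.0012, 0, 0], [0.01, -0.0099, 0.0014, 0, 0], [0.01, -0.0124, 0.0014, 0, 0], [0.01, -0.0149, 0.0013, 0, 0], [0.01, -0.0174, 0.0011, 0, 0], [0.01, -0.0199, 0.0008, 0, 0], [0.01, -0.0223, 0.0003, 0, 0], [0.01, -0.0247, -0.0003, 0, 0]]
[[0.01, -0.0024, -0.0007, 0, 0], [0.01, -0.0048, -0.0015, 0, 0], [0.01, -0.0071, -0.0025, 0, 0], [0.01, -0.0093, -0.0035, 0, 0], [0.01, -0.0116, -0.0047, 0, 0], [0.01, -0.0137, -0.006, 0, 0], [0.01, -0.0158, -0.0073, 0, 0], [0.01, -0.0178, -0.0088, 0, 0], [0.01, -0.0197, -0.0104, 0, 0], [0.01, -0.0216, -0.0121, 0, 0]]
[[0.01, -0.0018, -0.0018, 0, 0], [0.01, -0.0034, -0.0036, 0, 0], [0.01, -0.005, -0.0056, 0, 0], [0.01, -0.0065, -0.0076, 0, 0], [0.01, -0.0079, -0.0097, 0, 0], [0.01, -0.0092, -0.0118, 0, 0], [0.01, -0.0103, -0.014, 0, 0], [0.01, -0.0114, -0.0163, 0, 0], [0.01, -0.0123, -0.0186, 0, 0], [0.01, -0.0131, -0.021, 0, 0]]
```

Call:
{"api": "jog_arm", "payload": {"commands": [[0.01,-0.0009,0.0023,0,0],[0.01,-0.0019,0.0046,0,0],[0.01,-0.003,0.0069,0,0],[0.01,-0.0042,0.0091,0,0],[0.01,-0.0055,0.0112,0,0]]}}

```text
time_s: 16.05
tool_pos: [0.5637, -0.1408, 0.0933]
ee_rot: [[-0.119, 0.993, -0.002], [0.993, 0.119, 0.001], [0.001, -0.002, -1.0]]
contact_force: [-6.1, 4.1, 6.9]
width: 0.0212
grasp_force: 30.0
```

```bash
python3 -c "
from h import *
state()"
```

```text
t 16.05 ang 1.125 r mm 50.8 Frad 1.08 Fdrag 7.33 Fz 6.9 grip 29.9916917597875
```

Call:
{"api": "jog_arm", "payload": {"commands": [[0.01,-0.0014,0.002,0,0],[0.01,-0.0029,0.004,0,0],[0.01,-0.0046,0.0059,0,0],[0.01,-0.0063,0.0077,0,0],[0.01,-0.0081,0.0095,0,0]]}}

```text
time_s: 16.55
tool_pos: [0.5742, -0.1475, 0.0933]
ee_rot: [[-0.119, 0.993, -0.002], [0.993, 0.119, 0.001], [0.002, -0.002, -1.0]]
contact_force: [-6.2, 4.7, 7.4]
width: 0.0212
grasp_force: 30.0
```

```bash
python3 -c "
from h import *
state()"
```

```text
t 16.55 ang 0.88 r mm 50.8 Frad -0.3 Fdrag 7.82 Fz 7.4 grip 29.99180882703513
```

Call:
{"api": "jog_arm", "payload": {"commands": [[0.01,-0.0019,0.0016,0,0],[0.01,-0.0039,0.0032,0,0],[0.01,-0.0059,0.0046,0,0],[0.01,-0.008,0.006,0,0],[0.01,-0.0102,0.0072,0,0]]}}

```text
time_s: 17.05
tool_pos: [0.5826, -0.1566, 0.0933]
ee_rot: [[-0.119, 0.993, -0.002], [0.993, 0.119, 0.002], [0.002, -0.002, -1.0]]
contact_force: [-5.4, 4.7, 7.1]
width: 0.0217
grasp_force: 30.0
```

```bash
python3 -c "
from h import *
state()"
```

```text
t 17.05 ang 0.634 r mm 50.7 Frad -1.57 Fdrag 7.0 Fz 7.1 grip 29.992271941155195
```

```bash
python3 -c "
from h import *
for k in range(6): print(rows(.075-5.75-.25*k,.05,5))
"
```

```text
[[0.01, -0.0022, 0.0011, 0, 0], [0.01, -0.0045, 0.0021, 0, 0], [0.01, -0.0069, 0.003, 0, 0], [0.01, -0.0092, 0.0038, 0, 0], [0.01, -0.0116, 0.0044, 0, 0]]
[[0.01, -0.0024, 0.0005, 0, 0], [0.01, -0.0049, 0.0009, 0, 0], [0.01, -0.0074, 0.0012, 0, 0], [0.01, -0.0099, 0.0014, 0, 0], [0.01, -0.0124, 0.0014, 0, 0]]
[[0.01, -0.0025, -0.0001, 0, 0], [0.01, -0.005, -0.0003, 0, 0], [0.01, -0.0075, -0.0006, 0, 0], [0.01, -0.0099, -0.0011, 0, 0], [0.01, -0.0124, -0.0017, 0, 0]]
[[0.01, -0.0024, -0.0007, 0, 0], [0.01, -0.0048, -0.0015, 0, 0], [0.01, -0.0071, -0.0025, 0, 0], [0.01, -0.0093, -0.0035, 0, 0], [0.01, -0.0116, -0.0047, 0, 0]]
[[0.01, -0.0021, -0.0013, 0, 0], [0.01, -0.0042, -0.0027, 0, 0], [0.01, -0.0062, -0.0041, 0, 0], [0.01, -0.0082, -0.0057, 0, 0], [0.01, -0.01, -0.0074, 0, 0]]
[[0.01, -0.0018, -0.0018, 0, 0], [0.01, -0.0034, -0.0036, 0, 0], [0.01, -0.005, -0.0056, 0, 0], [0.01, -0.0065, -0.0076, 0, 0], [0.01, -0.0079, -0.0097, 0, 0]]
```

Call:
{"api": "jog_arm", "payload": {"commands": [[0.01,-0.0022,0.0011,0,0],[0.01,-0.0045,0.0021,0,0],[0.01,-0.0069,0.003,0,0],[0.01,-0.0092,0.0038,0,0],[0.01,-0.0116,0.0044,0,0]]}}

```text
time_s: 17.55
tool_pos: [0.5885, -0.1673, 0.0933]
ee_rot: [[-0.119, 0.993, -0.002], [0.993, 0.119, 0.002], [0.002, -0.001, -1.0]]
contact_force: [-5.0, 5.4, 5.8]
width: 0.0211
grasp_force: 30.0
```

```bash
python3 -c "
from h import *
state()"
```

```text
t 17.55 ang 0.393 r mm 50.6 Frad -2.54 Fdrag 6.93 Fz 5.8 grip 29.99265138991177
```

Call:
{"api": "jog_arm", "payload": {"commands": [[0.01,-0.0024,0.0005,0,0],[0.01,-0.0049,0.0009,0,0],[0.01,-0.0074,0.0012,0,0],[0.01,-0.0099,0.0014,0,0],[0.01,-0.0124,0.0014,0,0]]}}

```text
time_s: 18.05
tool_pos: [0.5916, -0.1791, 0.0933]
ee_rot: [[-0.12, 0.993, -0.001], [0.993, 0.12, 0.003], [0.003, -0.001, -1.0]]
contact_force: [-2.9, 7.3, 4.9]
width: 0.0212
grasp_force: 30.0
```

```bash
python3 -c "
from h import *
state()"
```

```text
t 18.05 ang 0.152 r mm 50.4 Frad -1.71 Fdrag 7.65 Fz 4.9 grip 29.99218335840851
```

Still free, at about 7.3 N. Continuing in the same steps.

Call:
{"api": "jog_arm", "payload": {"commands": [[0.01,-0.0025,-0.0001,0,0],[0.01,-0.005,-0.0003,0,0],[0.01,-0.0075,-0.0006,0,0],[0.01,-0.0099,-0.0011,0,0],[0.01,-0.0124,-0.0017,0,0]]}}

```text
time_s: 18.55
tool_pos: [0.5918, -0.1913, 0.0934]
ee_rot: [[-0.12, 0.993, -0.0], [0.993, 0.12, 0.003], [0.003, 0.0, -1.0]]
contact_force: [-2.2, 7.0, 3.7]
width: 0.021
grasp_force: 30.0
```

```bash
python3 - <<'E'
from h import *
state()
t=viewer.camera('side');cv2.imwrite('pics/s6.png',cv2.resize(t[190:250,250:330],(800,600),interpolation=cv2.INTER_CUBIC)[:,:,::-1])
E
```

```text
t 18.55 ang -0.091 r mm 50.2 Frad -2.79 Fdrag 6.78 Fz 3.7 grip 29.991950285620987
```

View pics/s6.png

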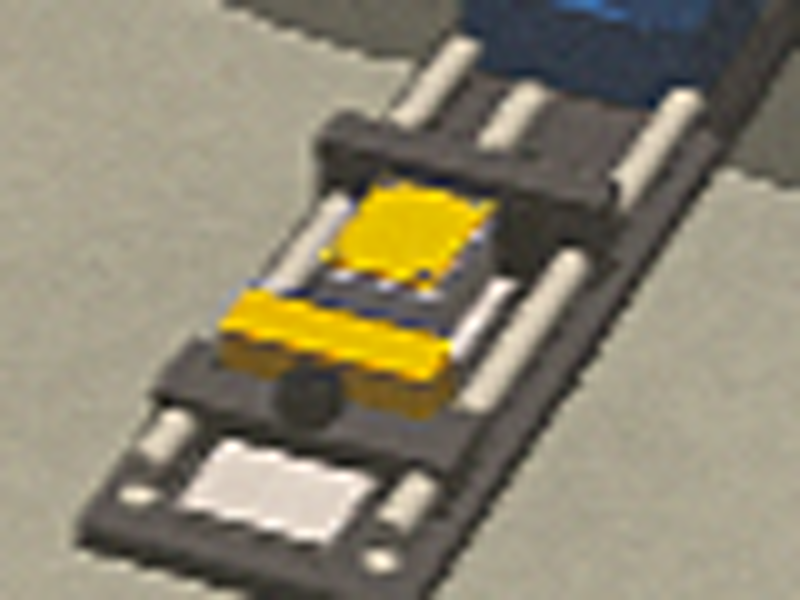

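The pad is touching the module, and a gap of a few mm to the stop remains. Continuing.

Call:
{"api": "jog_arm", "payload": {"commands": [[0.01,-0.0024,-0.0007,0,0],[0.01,-0.0048,-0.0015,0,0],[0.01,-0.0071,-0.0025,0,0],[0.01,-0.0093,-0.0035,0,0],[0.01,-0.0116,-0.0047,0,0]]}}

```text
time_s: 19.1
tool_pos: [0.589, -0.2032, 0.0934]
ee_rot: [[-0.12, 0.993, 0.001], [0.993, 0.12, 0.003], [0.003, 0.001, -1.0]]
contact_force: [1.0, 8.7, 1.5]
width: 0.0217
grasp_force: 30.0
```

```bash
python3 -c "
from h import *
state()"
```

```text
t 19.1 ang -0.335 r mm 50.0 Frad -1.89 Fdrag 8.57 Fz 1.5 grip 29.991483623161912
```

Call:
{"api": "jog_arm", "payload": {"commands": [[0.01,-0.0021,-0.0013,0,0],[0.01,-0.0042,-0.0027,0,0],[0.01,-0.0062,-0.0041,0,0],[0.01,-0.0082,-0.0057,0,0],[0.01,-0.01,-0.0074,0,0]]}}

```text
time_s: 19.6
tool_pos: [0.5832, -0.2142, 0.0934]
ee_rot: [[-0.12, 0.993, 0.002], [0.993, 0.12, 0.003], [0.003, 0.002, -1.0]]
contact_force: [3.4, 6.2, 0.5]
width: 0.0211
grasp_force: 30.0
```

```bash
python3 -c "
from h import *
state()
for k in range(7): print(rows(.075-7-.25*k,.05,5))"
```

```text
t 19.6 ang -0.585 r mm 49.7 Frad -0.57 Fdrag 7.05 Fz 0.5 grip 29.990612408146262
[[0.01, -0.0018, -0.0018, 0, 0], [0.01, -0.0034, -0.0036, 0, 0], [0.01, -0.005, -0.0056, 0, 0], [0.01, -0.0065, -0.0076, 0, 0], [0.01, -0.0079, -0.0097, 0, 0]]
[[0.01, -0.0013, -0.0022, 0, 0], [0.01, -0.0024, -0.0044, 0, 0], [0.01, -0.0035, -0.0066, 0, 0], [0.01, -0.0044, -0.0089, 0, 0], [0.01, -0.0053, -0.0113, 0, 0]]
[[0.01, -0.0007, -0.0024, 0, 0], [0.01, -0.0013, -0.0048, 0, 0], [0.01, -0.0017, -0.0073, 0, 0], [0.01, -0.0021, -0.0098, 0, 0], [0.01, -0.0023, -0.0123, 0, 0]]
[[0.01, -0.0001, -0.0025, 0, 0], [0.01, -0.0001, -0.005, 0, 0], [0.01, 0.0001, -0.0075, 0, 0], [0.01, 0.0004, -0.01, 0, 0], [0.01, 0.0008, -0.0124, 0, 0]]
[[0.01, 0.0005, -0.0024, 0, 0], [0.01, 0.0012, -0.0049, 0, 0], [0.01, 0.002, -0.0072, 0, 0], [0.01, 0.0029, -0.0096, 0, 0], [0.01, 0.0039, -0.0119, 0, 0]]
[[0.01, 0.0011, -0.0022, 0, 0], [0.01, 0.0024, -0.0044, 0, 0], [0.01, 0.0037, -0.0065, 0, 0], [0.01, 0.0051, -0.0086, 0, 0], [0.01, 0.0067, -0.0105, 0, 0]]
[[0.01, 0.0016, -0.0019, 0, 0], [0.01, 0.0034, -0.0037, 0, 0], [0.01, 0.0052, -0.0054, 0, 0], [0.01, 0.0071, -0.007, 0, 0], [0.01, 0.0091, -0.0086, 0, 0]]
```

Call:
{"api": "jog_arm", "payload": {"commands": [[0.01,-0.0018,-0.0018,0,0],[0.01,-0.0034,-0.0036,0,0],[0.01,-0.005,-0.0056,0,0],[0.01,-0.0065,-0.0076,0,0],[0.01,-0.0079,-0.0097,0,0]]}}

```text
time_s: 20.1
tool_pos: [0.5748, -0.2236, 0.0935]
ee_rot: [[-0.12, 0.993, 0.003], [0.993, 0.12, 0.002], [0.002, 0.003, -1.0]]
contact_force: [4.3, 5.3, -1.4]
width: 0.0211
grasp_force: 30.0
```

```bash
python3 -c "
from h import *
state()"
```

```text
t 20.1 ang -0.84 r mm 49.5 Frad -1.07 Fdrag 6.76 Fz -1.4 grip 29.99014317523688
```

Call:
{"api": "jog_arm", "payload": {"commands": [[0.01,-0.0013,-0.0022,0,0],[0.01,-0.0024,-0.0044,0,0],[0.01,-0.0035,-0.0066,0,0]]}}

```text
time_s: 20.4
tool_pos: [0.5688, -0.2281, 0.0935]
ee_rot: [[-0.12, 0.993, 0.003], [0.993, 0.12, 0.002], [0.002, 0.003, -1.0]]
contact_force: [6.0, 5.2, 0.1]
width: 0.0216
grasp_force: 30.0
```

```bash
python3 -c "
from h import *
state()"
```

```text
t 20.4 ang -0.993 r mm 49.4 Frad -1.14 Fdrag 7.86 Fz 0.1 grip 29.99001591000706
```

```bash
python3 -c "
from h import *
for k in range(10): print(rows(.075-7.4-.15*k,.05,3))"
```

```text
[[0.01, -0.0009, -0.0023, 0, 0], [0.01, -0.0018, -0.0047, 0, 0], [0.01, -0.0025, -0.0071, 0, 0]]
[[0.01, -0.0006, -0.0024, 0, 0], [0.01, -0.001, -0.0049, 0, 0], [0.01, -0.0014, -0.0074, 0, 0]]
[[0.01, -0.0002, -0.0025, 0, 0], [0.01, -0.0003, -0.005, 0, 0], [0.01, -0.0003, -0.0075, 0, 0]]
[[0.01, 0.0002, -0.0025, 0, 0], [0.01, 0.0004, -0.005, 0, 0], [0.01, 0.0009, -0.0074, 0, 0]]
[[0.01, 0.0005, -0.0024, 0, 0], [0.01, 0.0012, -0.0049, 0, 0], [0.01, 0.002, -0.0072, 0, 0]]
[[0.01, 0.0009, -0.0023, 0, 0], [0.01, 0.0019, -0.0046, 0, 0], [0.01, 0.003, -0.0069, 0, 0]]
[[0.01, 0.0012, -0.0022, 0, 0], [0.01, 0.0026, -0.0043, 0, 0], [0.01, 0.004, -0.0063, 0, 0]]
[[0.01, 0.0015, -0.002, 0, 0], [0.01, 0.0032, -0.0039, 0, 0], [0.01, 0.0049, -0.0057, 0, 0]]
[[0.01, 0.0018, -0.0017, 0, 0], [0.01, 0.0037, -0.0033, 0, 0], [0.01, 0.0057, -0.0049, 0, 0]]
[[0.01, 0.0021, -0.0014, 0, 0], [0.01, 0.0042, -0.0027, 0, 0], [0.01, 0.0064, -0.004, 0, 0]]
```

Call:
{"api": "jog_arm", "payload": {"commands": [[0.01,-0.0009,-0.0023,0,0],[0.01,-0.0018,-0.0047,0,0],[0.01,-0.0025,-0.0071,0,0]]}}

```text
time_s: 20.7
tool_pos: [0.5621, -0.2316, 0.0934]
ee_rot: [[-0.119, 0.993, 0.003], [0.993, 0.119, 0.002], [0.001, 0.003, -1.0]]
contact_force: [6.3, 4.3, -1.8]
width: 0.0214
grasp_force: 30.0
```

```bash
python3 -c "
from h import *
state()"
```

```text
t 20.7 ang -1.147 r mm 49.3 Frad -1.34 Fdrag 7.56 Fz -1.8 grip 29.98980099800974
```

Call:
{"api": "jog_arm", "payload": {"commands": [[0.01,-0.0006,-0.0024,0,0],[0.01,-0.001,-0.0049,0,0],[0.01,-0.0014,-0.0074,0,0]]}}

```text
time_s: 21.0
tool_pos: [0.555, -0.2342, 0.0935]
ee_rot: [[-0.119, 0.993, 0.003], [0.993, 0.119, 0.001], [0.001, 0.003, -1.0]]
contact_force: [6.4, 3.0, -2.4]
width: 0.0209
grasp_force: 30.0
```

```bash
python3 -c "
from h import *
state()"
```

```text
t 21.0 ang -1.3 r mm 49.3 Frad -1.19 Fdrag 7.0 Fz -2.4 grip 29.989614263176918
```

Call:
{"api": "jog_arm", "payload": {"commands": [[0.01,-0.0002,-0.0025,0,0],[0.01,-0.0003,-0.005,0,0],[0.01,-0.0003,-0.0075,0,0]]}}

```text
time_s: 21.3
tool_pos: [0.5476, -0.2355, 0.0935]
ee_rot: [[-0.119, 0.993, 0.003], [0.993, 0.119, 0.001], [0.001, 0.003, -1.0]]
contact_force: [7.5, 1.9, -3.1]
width: 0.0208
grasp_force: 30.0
```

```bash
python3 -c "
from h import *
state()"
```

```text
t 21.3 ang -1.453 r mm 49.2 Frad -1.04 Fdrag 7.72 Fz -3.1 grip 29.98953086324036
```

Call:
{"api": "jog_arm", "payload": {"commands": [[0.01,0.0002,-0.0025,0,0],[0.01,0.0004,-0.005,0,0],[0.01,0.0009,-0.0074,0,0]]}}

```text
time_s: 21.6
tool_pos: [0.5401, -0.2358, 0.0935]
ee_rot: [[-0.119, 0.993, 0.004], [0.993, 0.119, 0.001], [0.0, 0.004, -1.0]]
contact_force: [7.5, 1.4, -4.2]
width: 0.0212
grasp_force: 30.0
```

```bash
python3 -c "
from h import *
state()"
```

```text
t 21.6 ang -1.605 r mm 49.1 Frad -1.69 Fdrag 7.42 Fz -4.2 grip 29.98955444432795
```

Call:
{"api": "jog_arm", "payload": {"commands": [[0.01,0.0005,-0.0024,0,0],[0.01,0.0012,-0.0049,0,0],[0.01,0.002,-0.0072,0,0]]}}

```text
time_s: 21.9
tool_pos: [0.5327, -0.235, 0.0934]
ee_rot: [[-0.119, 0.993, 0.004], [0.993, 0.119, 0.0], [-0.0, 0.004, -1.0]]
contact_force: [7.6, 0.1, -4.8]
width: 0.0212
grasp_force: 30.0
```

```bash
python3 -c "
from h import *
state()"
```

```text
t 21.9 ang -1.757 r mm 49.1 Frad -1.52 Fdrag 7.47 Fz -4.8 grip 29.9894934380427
```

Call:
{"api": "jog_arm", "payload": {"commands": [[0.01,0.0009,-0.0023,0,0],[0.01,0.0019,-0.0046,0,0],[0.01,0.003,-0.0069,0,0]]}}

```text
time_s: 22.2
tool_pos: [0.5255, -0.2331, 0.0935]
ee_rot: [[-0.118, 0.993, 0.004], [0.993, 0.118, 0.0], [-0.0, 0.004, -1.0]]
contact_force: [8.5, -0.3, -4.1]
width: 0.0214
grasp_force: 30.0
```

```bash
python3 -c "
from h import *
state()"
```

```text
t 22.2 ang -1.908 r mm 49.1 Frad -2.55 Fdrag 8.14 Fz -4.1 grip 29.989476590417325
```

Call:
{"api": "jog_arm", "payload": {"commands": [[0.01,0.0012,-0.0022,0,0],[0.01,0.0026,-0.0043,0,0],[0.01,0.004,-0.0063,0,0]]}}

```text
time_s: 22.5
tool_pos: [0.5187, -0.2301, 0.0935]
ee_rot: [[-0.118, 0.993, 0.004], [0.993, 0.118, -0.0], [-0.001, 0.004, -1.0]]
contact_force: [7.3, -0.8, -4.9]
width: 0.0212
grasp_force: 30.0
```

```bash
python3 -c "
from h import *
state()"
```

```text
t 22.5 ang -2.059 r mm 49.2 Frad -2.72 Fdrag 6.87 Fz -4.9 grip 29.989548157900572
```

Call:
{"api": "jog_arm", "payload": {"commands": [[0.01,0.0015,-0.002,0,0],[0.01,0.0032,-0.0039,0,0],[0.01,0.0049,-0.0057,0,0]]}}

```text
time_s: 22.8
tool_pos: [0.5125, -0.2262, 0.0935]
ee_rot: [[-0.118, 0.993, 0.004], [0.993, 0.118, -0.001], [-0.001, 0.004, -1.0]]
contact_force: [8.0, -1.3, -4.8]
width: 0.021
grasp_force: 30.0
```

```bash
python3 -c "
from h import *
state()"
```

```text
t 22.8 ang -2.209 r mm 49.2 Frad -3.74 Fdrag 7.17 Fz -4.8 grip 29.989489051513374
```

Call:
{"api": "jog_arm", "payload": {"commands": [[0.01,0.0018,-0.0017,0,0],[0.01,0.0037,-0.0033,0,0],[0.01,0.0057,-0.0049,0,0]]}}

```text
time_s: 23.1
tool_pos: [0.5068, -0.2215, 0.0935]
ee_rot: [[-0.118, 0.993, 0.004], [0.993, 0.118, -0.001], [-0.001, 0.003, -1.0]]
contact_force: [7.1, -3.5, -5.6]
width: 0.0212
grasp_force: 30.0
```

```bash
python3 - <<'E'
from h import *
state()
t=viewer.camera('side');cv2.imwrite('pics/s7.png',cv2.resize(t[190:250,250:330],(800,600),interpolation=cv2.INTER_CUBIC)[:,:,::-1])
for k in range(12): print(rows(.075-8.675-.15*k,.05,3))
E
```

```text
t 23.1 ang -2.359 r mm 49.3 Frad -2.61 Fdrag 7.46 Fz -5.6 grip 29.989433926530182
[[0.01, 0.0019, -0.0016, 0, 0], [0.01, 0.004, -0.003, 0, 0], [0.01, 0.006, -0.0044, 0, 0]]
[[0.01, 0.0022, -0.0013, 0, 0], [0.01, 0.0044, -0.0024, 0, 0], [0.01, 0.0066, -0.0035, 0, 0]]
[[0.01, 0.0023, -0.0009, 0, 0], [0.01, 0.0047, -0.0017, 0, 0], [0.01, 0.0071, -0.0024, 0, 0]]
[[0.01, 0.0024, -0.0006, 0, 0], [0.01, 0.0049, -0.001, 0, 0], [0.01, 0.0074, -0.0013, 0, 0]]
[[0.01, 0.0025, -0.0002, 0, 0], [0.01, 0.005, -0.0003, 0, 0], [0.01, 0.0075, -0.0002, 0, 0]]
[[0.01, 0.0025, 0.0002, 0, 0], [0.01, 0.005, 0.0005, 0, 0], [0.01, 0.0074, 0.0009, 0, 0]]
[[0.01, 0.0024, 0.0005, 0, 0], [0.01, 0.0048, 0.0012, 0, 0], [0.01, 0.0072, 0.002, 0, 0]]
[[0.01, 0.0023, 0.0009, 0, 0], [0.01, 0.0046, 0.0019, 0, 0], [0.01, 0.0068, 0.003, 0, 0]]
[[0.01, 0.0022, 0.0012, 0, 0], [0.01, 0.0043, 0.0026, 0, 0], [0.01, 0.0063, 0.004, 0, 0]]
[[0.01, 0.002, 0.0016, 0, 0], [0.01, 0.0038, 0.0032, 0, 0], [0.01, 0.0056, 0.0049, 0, 0]]
[[0.01, 0.0017, 0.0018, 0, 0], [0.01, 0.0033, 0.0037, 0, 0], [0.01, 0.0048, 0.0057, 0, 0]]
[[0.01, 0.0014, 0.0021, 0, 0], [0.01, 0.0027, 0.0042, 0, 0], [0.01, 0.0039, 0.0064, 0, 0]]
```

```bash
python3 - <<'E'
from h import *
cm=viewer.camera_model('side')
R=np.array([[.99289,-.11904],[.11904,.99289]]);t=np.array([.5178,-.0162])
for f in('s6','s7'):
    im=cv2.cvtColor(cv2.imread(f'pics/{f}.png'),cv2.COLOR_BGR2HSV)
    m=cv2.inRange(im,(18,150,130),(36,255,255))
    n,l,st,c=cv2.connectedComponentsWithStats(m)
    for i in range(1,n):
        if st[i,4]>3000:
            uv=c[i]/10+[250,190]; print(f,st[i].tolist(),uv.round(1),'local z.05',(R.T@(ray(cm,uv,.05)[:2]-t)*1e3).round(1))
for k in range(10): print(rows(-8.675-.15*k,.05,3))
E
```

```text
s6 [321, 181, 174, 109, 10982] [290.7 213.3] local z.05 [ 2.1 17.1]
s6 [220, 289, 230, 94, 10875] [283.8 223.6] local z.05 [-0.5 74. ]
s7 [307, 202, 170, 110, 11125] [289.1 215.5] local z.05 [ 1.7 29.7]
s7 [220, 289, 230, 94, 10725] [283.8 223.6] local z.05 [-0.5 74.1]
[[0.01, 0.0021, -0.0014, 0, 0], [0.01, 0.0042, -0.0027, 0, 0], [0.01, 0.0064, -0.004, 0, 0]]
[[0.01, 0.0022, -0.0011, 0, 0], [0.01, 0.0045, -0.0021, 0, 0], [0.01, 0.0069, -0.003, 0, 0]]
[[0.01, 0.0024, -0.0008, 0, 0], [0.01, 0.0048, -0.0014, 0, 0], [0.01, 0.0072, -0.0019, 0, 0]]
[[0.01, 0.0025, -0.0004, 0, 0], [0.01, 0.005, -0.0007, 0, 0], [0.01, 0.0075, -0.0008, 0, 0]]
[[0.01, 0.0025, -0.0, 0, 0], [0.01, 0.005, 0.0001, 0, 0], [0.01, 0.0075, 0.0003, 0, 0]]
[[0.01, 0.0025, 0.0004, 0, 0], [0.01, 0.0049, 0.0008, 0, 0], [0.01, 0.0074, 0.0014, 0, 0]]
[[0.01, 0.0024, 0.0007, 0, 0], [0.01, 0.0047, 0.0016, 0, 0], [0.01, 0.0071, 0.0025, 0, 0]]
[[0.01, 0.0023, 0.0011, 0, 0], [0.01, 0.0045, 0.0023, 0, 0], [0.01, 0.0066, 0.0036, 0, 0]]
[[0.01, 0.0021, 0.0014, 0, 0], [0.01, 0.0041, 0.0029, 0, 0], [0.01, 0.006, 0.0045, 0, 0]]
[[0.01, 0.0018, 0.0017, 0, 0], [0.01, 0.0036, 0.0035, 0, 0], [0.01, 0.0053, 0.0053, 0, 0]]
```

The module is advancing 5.6 mm/rad and is now a few mm from the stop.

Call:
{"api": "jog_arm", "payload": {"commands": [[0.01,0.0021,-0.0014,0,0],[0.01,0.0042,-0.0027,0,0],[0.01,0.0064,-0.004,0,0]]}}

```text
time_s: 23.45
tool_pos: [0.502, -0.2159, 0.0935]
ee_rot: [[-0.117, 0.993, 0.003], [0.993, 0.117, -0.001], [-0.002, 0.003, -1.0]]
contact_force: [7.4, -4.0, -5.2]
width: 0.0215
grasp_force: 30.0
```

```bash
python3 -c "
from h import *
state()"
```

```text
t 23.45 ang -2.509 r mm 49.4 Frad -3.58 Fdrag 7.61 Fz -5.2 grip 29.989481354132295
```

Call:
{"api": "jog_arm", "payload": {"commands": [[0.01,0.0022,-0.0011,0,0],[0.01,0.0045,-0.0021,0,0],[0.01,0.0069,-0.003,0,0]]}}

```text
time_s: 23.75
tool_pos: [0.4981, -0.2098, 0.0935]
ee_rot: [[-0.117, 0.993, 0.003], [0.993, 0.117, -0.002], [-0.002, 0.003, -1.0]]
contact_force: [6.7, -4.7, -4.9]
width: 0.0217
grasp_force: 30.0
```

```bash
python3 -c "
from h import *
state()"
```

```text
t 23.75 ang -2.657 r mm 49.5 Frad -3.71 Fdrag 7.3 Fz -4.9 grip 29.98967008665204
```

Call:
{"api": "jog_arm", "payload": {"commands": [[0.01,0.0024,-0.0008,0,0],[0.01,0.0048,-0.0014,0,0],[0.01,0.0072,-0.0019,0,0]]}}

```text
time_s: 24.05
tool_pos: [0.4952, -0.2035, 0.0935]
ee_rot: [[-0.117, 0.993, 0.003], [0.993, 0.117, -0.003], [-0.003, 0.003, -1.0]]
contact_force: [6.4, -8.3, -6.2]
width: 0.0213
grasp_force: 30.0
```

```bash
python3 -c "
from h import *
state()"
```

```text
t 24.05 ang -2.795 r mm 49.6 Frad -3.17 Fdrag 9.93 Fz -6.2 grip 29.9898348050192
```

Call:
{"api": "jog_arm", "payload": {"commands": [[0.01,0.0025,-0.0004,0,0],[0.01,0.005,-0.0007,0,0],[0.01,0.0075,-0.0008,0,0]]}}

```text
time_s: 24.35
tool_pos: [0.4932, -0.197, 0.0935]
ee_rot: [[-0.116, 0.993, 0.003], [0.993, 0.116, -0.003], [-0.004, 0.002, -1.0]]
contact_force: [4.0, -10.5, -5.2]
width: 0.0214
grasp_force: 30.0
```

```bash
python3 -c "
from h import *
state()"
```

```text
t 24.35 ang -2.932 r mm 49.7 Frad -1.7 Fdrag 11.13 Fz -5.2 grip 29.99038720037788
```

Contact: drag rose from about 7.4 to 11.1 N (+3.7 N, about 31 N of clamping). Stopping here, then unloading the hand and letting go.

Call:
{"api": "jog_arm", "payload": {"commands": [[0.01,0,0,0,0],[0.01,-0.001,0,0,0],[0.01,-0.0015,0,0,0],[0.01,-0.0015,0,0,0]]}}

```text
time_s: 24.75
tool_pos: [0.4932, -0.1968, 0.0934]
ee_rot: [[-0.117, 0.993, 0.001], [0.993, 0.117, -0.001], [-0.002, 0.001, -1.0]]
contact_force: [3.2, -4.5, -1.8]
width: 0.0212
grasp_force: 30.0
```

```bash
python3 -c "
from h import *
state()"
```

```text
t 24.75 ang -2.937 r mm 49.7 Frad -2.17 Fdrag 5.05 Fz -1.8 grip 29.989525876007974
```

Call:
{"api": "jog_arm", "payload": {"commands": [[0.03,-0.001,0,0,0],[0.04,-0.001,0,0,0],[0.05,-0.001,0,0,0],[0.06,-0.001,0,0,0],[0.06,-0.001,0,0,0],[0.06,-0.001,0,0,0],[0.06,-0.001,0,-0.03,0],[0.06,-0.001,0,-0.07,0],[0.06,-0.001,0,-0.12,0],[0.06,-0.001,0,-0.12,0]]}}

```text
time_s: 25.75
tool_pos: [0.4957, -0.1972, 0.2196]
ee_rot: [[-0.118, 0.993, 0.009], [0.993, 0.118, -0.004], [-0.005, 0.008, -1.0]]
contact_force: [-0.6, 0.5, 0.1]
width: 0.0599
grasp_force: 0.0
```

```bash
python3 - <<'E'
from h import *
s=sensors.read_state();print(s['tool_pos'],s['contact_force'],s['width'])
t=viewer.camera('side');cv2.imwrite('pics/s8.png',cv2.resize(t[170:254,240:352],(800,600),interpolation=cv2.INTER_CUBIC)[:,:,::-1])
E
```

```text
[ 0.49572024 -0.19721566  0.21956275] [-0.55005788  0.46978549  0.10205637] 0.0598743392346055
```

View pics/s8.png

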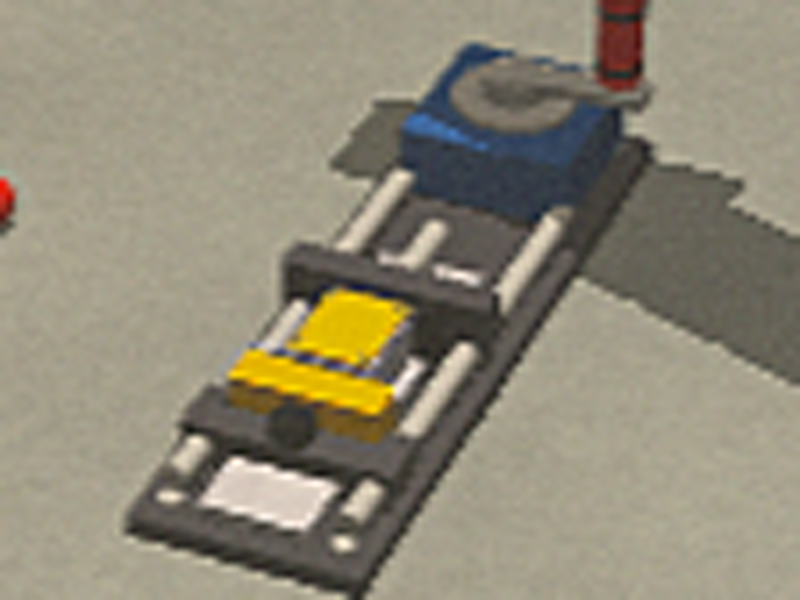

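The gold module sits square between the pad and the stop, with its cover at about (355,325) and the stop at about (315,380). The crank is free of the hand, so I'm handing in.

```bash
python3 -c "
from bench import robot
print(robot.hand_in())"
```

```text
the job is handed in; nothing more can be done
None
```

The gold module is clamped flat and square against the stop. I stopped the crank about 3.7 N above free-running (an estimated 31 N of clamping force), let go of the sleeve, and handed the job in; no verdict came back.

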